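# Load a chip carrier into the bench-top UV cleaner

### The arm

A 6-joint arm with a two-finger parallel gripper is mounted at the origin on the work surface. World frame = base frame: x ahead of the robot, y to its left, z up, the work surface at z = 0. Lengths are in m, angles in rad, forces in N, time in s.
With the tool pointing down it reaches from about 0.325 to 0.85 m from the base axis. Payload 4.4 kg.
Tool frame: the origin (TCP) lies midway between the tips of the shut fingers; the grasp point (between the pads) lies 19 mm behind it; z points along the fingers, y is the line along which they close (so a half turn about z gives the same grasp; the last joint's range is limited). The gripper opens to 94 mm and grips with 3 to 60 N. Pads are 16 mm wide; open, the fingers measure 119 mm over their backs; the gripper's body (75 mm by 177 mm) begins 78 mm behind the grasp point.
Start: joints at [1.194, 0.207, 1.542, -0, 1.393, -0.15], TCP at [0.129, 0.56, 0.205] pointing down, gripper open.
Joint ranges: [-2.73, 2.73], [-0.86, 2.22], [0.23, 2.46], [-1.11, 4.25], [0.08, 2.63], [-2.82, 2.82]. Speed limits (rad/s): [2.79, 2.79, 3.14, 3.14, 3.14, 3.14].

### API

Orientations are given as a unit quaternion [w, x, y, z].
In Python, from bench import monitor, grab_frame, order, models gives the robot as it stands.
- The arm moves only by the tool play_rows, never from a script. Its argument "series" is a list of rows, each a list of 3 entries, a list of its own where there are three numbers: the shift along the tool's x, y, z each as a share of 0.025 m, from -1 to 1, then the turn, a rotation vector about the tool's x, y, z each as a share of 4 degrees, from -1 to 1, then the opening, from 0 (shut) to 1 (fully open). A call has 1 to 20 rows; each row shifts and turns the commanded pose from where the row before left it, along the tool's axes as they then stand; what a row does not reach is not made up. A row lasts 1/10 s, in which the tool goes at most 50 mm and 8.59 degrees, less where a joint would pass 70% of its speed; a pose out of reach is approached as far as the arm can. A call with a number of a shift or a turn outside -1 to 1 is refused whole. A call with a gripper value outside its range is refused whole. The fingers move at their own pace and stop on an object; the grip force is fixed at half the most. Time passes only in rows, so rows that do not move let the fingers close. It gives the time, the measured TCP pose, the force, the opening and the grip force at its end, in the units of the state.
- monitor.state(): the state, without advancing time (a new reading comes with each control period).
- grab_frame(name): name is "side" or "top" or "wrist"; returns a dict with "img" (480x640x3 uint8, red, green, blue), "mtx" (3x3 intrinsics, pixels), "R" (3x3) and "t" (3): a world point X has camera coordinates R X + t. Camera axes: x right, y down, z forward; pixel columns grow to the right and rows downward; lengths in m; the calibration is good to about 2 mm. A picture is of the moment at which its call begins. There is no depth.
- order.finish_job(): hands the job in; it is judged then, once.
Trained networks look in a picture, given as the dict that the camera call returned (one of the last four; its "shot" number tells which), for a name from the list of things; names that differ only in an ending like _2 or _b are one class to them, and where a whole thing is asked for, a point or a joint stands for the part that bears it (a point fixed in the world has none). Each returns a list of dicts, best first, with "score" (0 to 1); they miss things now and then, are a little off and sometimes report something else, mostly with a low value. They report only what shows in the picture. A call takes as long as a camera call.
- models.outline_of(picture, thing): "mask" (480x640 bool, what is visible of it) and "centre" ([row, column] in pixels, amid what is visible of it).
The state is a dict: "clock": time; "joint_positions": joint angles; "joint_vel": joint speeds; "joint_torque": joint torques, N m; "position": TCP position; "tcp_rot": TCP orientation; "contact_force": force on the tool from outside, world axes, zero at the start; "torque": the same for the moment, N m; "finger_gap": opening from 0.0 (shut) to 1.0 (fully open); "grasp_force": force on a finger pad.
Only numpy, scipy, OpenCV 4.12 (cv2) and the standard library are available. Lean on these libraries where they do the work, as an engineer would, in place of code of your own. Each camera call takes 0.05 s, during which the arm holds its last target. There are 200 camera calls.

### The job

Swing the UV cleaner's door wide open by its handle, set the chip carrier flat on the bay floor between the two orange rails, wholly inside with its blue grip towards the door opening, and then shut the door fully and gently. Keep the carrier level throughout and leave the pen cup, the tin and the tweezers where they are.

Things in the scene. Friction and masses are not known exactly. Their poses are not given: they have to be found in the camera images.
- cleaner: fixed blue and white UV cleaner box, 240 (x, depth) x 300 (y, width) x 165 high; origin at the centre of its underside, on the table; x runs from front to rear, front face at x = -120. Unused control panel at y -150 to -60. Bay behind the door: opening y -60 to 130, z 75 (floor) to 150 (under the roof), 160 deep; the 15 thick clear roof starts 40 behind the front face. Tray stack on the rear roof
- bay (a point): point on the front edge of the bay floor, midway between the rails (80 from the bay's right wall, 110 from its left), in the plane of the front face, 75 above the table; axes as the cleaner's: x into the bay, y left, z up. Two orange guide rails, 6 wide and 6 high, lie on the floor along x, from 10 to 140 behind the front face, their inner sides 38 either side of the middle line (76 apart)
- door (a joint): white door, amber window, 210 wide, 16 thick, 63 to 164 above the table, on the front face; a thin lip 39 deep runs back along its inner top edge to meet the roof; vertical hinge at its left (+y) edge, opens towards the robot, clockwise from above. rad: 0 = shut, 1.57 = square to the front, stop at 1.9. No latch or spring, light friction (0.1 N m), stays where left; may start ajar
- door_hinge (a point): point on the door's hinge axis (the rear left edge of the door, in the plane of the front face), at the height of point door_handle; its axes turn with the door
- door_handle (a point): grip point on the handle, a vertical round black bar, diameter 12, from 85 to 157 above the table; this point is on its axis, 135 above the table. The axis is 61 in front of the door's rear face (45 clear of its front; two thin stems) and 185 from the hinge along the door. Axes turn with the door: x normal to it (from the bar into the door), y along it towards the hinge
- carrier: loose chip carrier, about 0.13 kg: aluminium plate 90 (x) x 60 (y) x 8 thick with four small ceramic chips fixed on it (top at 12) and an upright blue grip at its tail (-x) end; origin at the centre of its underside, z up, nose to +x. Starts flat on the table; overall height 58
- carrier_grip (a point): point in the blue grip to hold it by, 44 above the carrier's underside, at x = -36 of the carrier; the grip is a block 16 (x) x 14 (y) that reaches from 8 to 58 above the underside; axes as the carrier's
- carrier_tail (a point): middle of the lower edge of the carrier's tail end (x = -45, underside)
- pen_cup: bystander: steel cup with three pens, diameter 64, 140 high, origin at the centre of its underside
- tin: bystander: aluminium tin, diameter 66, 65 high, origin at the centre of its underside
- tweezers: bystander: steel tweezers lying flat, 120 long (x), 10 wide, 8 high, origin at the middle of the underside

How it is judged:
On the way, in this order (a step that is already met when the one before it is completed fails the run):
1. the door has been opened wide (beyond 1.0 rad) (value of joint door above 1 rad), for 0.2 s.
2. the carrier stands flat in the bay between the rails, wholly inside, grip towards the opening, and is let go (x of carrier_tail in the frame of bay between 0.001 and 0.075 m and y of carrier in the frame of bay between -0.014 and 0.014 m and z of carrier in the frame of bay between -0.004 and 0.004 m and angle between carrier's own z axis and vertical below 0.08 rad and contact force between the fingers and carrier below 0.3 N), for 0.2 s.
At the end, for the whole second after the job is handed in: The door is shut (within 0.04 rad) and the carrier rests flat on the bay floor (underside within 4 mm of it, tilt below 0.08 rad), between the rails (within 14 mm of the bay's middle line), its tail end behind the front face and nearer the door than its nose, untouched by the fingers (all of step 2 and value of joint door below 0.04 rad and linear speed of carrier below 0.02 m/s).
It fails at once if the carrier is tipped by more than 0.5 rad (angle between carrier's own z axis and vertical above 0.5 rad).
It fails at once if the door is slammed (faster than 1.5 rad/s when nearly shut) (value of joint door below 0.1 rad and velocity of joint door below -1.5 rad/s).
It fails at once if the pen cup, the tin or the tweezers are displaced by more than 30 mm, or the pen cup or the tin is tipped (distance of any of pen_cup, tin, tweezers from where it was at the start of the episode above 0.03 m or angle between any of pen_cup, tin's own z axis and vertical above 0.5 rad).
It also fails if it takes over 67 s, if anything falls off the work surface, if the arm or the gripper's body presses on something with over 40 N, if the wrist force passes 120 N, or if a joint passes its speed limit or range.

## Working session

There is one attempt and no reset: what is moved stays moved. The work goes in short steps, Python scripts to look and compute and a tool call to move; the robot and the scene stay as the last step left them, time stands still between calls to the robot, and variables do not carry over. Pictures are saved under pics/ and viewed, at most 14 in all, crops included, and the job is handed in when it is done.

Besides the shell and the picture viewer there is one more tool, called as name(argument=value, ...), one argument or row to a line, values as JSON. play_rows: Moves the arm, as the interface text tells. Shift numbers are shares of 0.025 m and turn numbers shares of 4 degrees, none past 1 either way. Its arguments: {"type":"object","properties":{"series":{"type":"array"}},"required":["series"]}

```bash
mkdir -p pics; ls; cat > h.py <<'E'
import numpy as np, cv2
from bench import monitor, grab_frame, order, models
def save(n,f): cv2.imwrite(f'pics/{n}.png', f['img'][:,:,::-1])
def ray(f,u,v):
    d=f['R'].T@np.linalg.solve(f['mtx'],[u,v,1.]); return -f['R'].T@f['t'], d
def onz(f,u,v,z):
    c,d=ray(f,u,v); return c+d*(z-c[2])/d[2]
def proj(f,X):
    X=np.atleast_2d(X); p=(f['R']@X.T).T+f['t']; q=(f['mtx']@p.T).T; return q[:,:2]/q[:,2:]
E
python3 - <<'E'
from h import *
print(monitor.state())
for n in ['side','top']:
    f=grab_frame(n); save(n+'0',f); print(n,-f['R'].T@f['t'])
    print(f['mtx'],f['R'])
    for t in ['cleaner','door','door_handle','carrier','carrier_grip','pen_cup','tin','tweezers']:
        for o in models.outline_of(f,t)[:2]:
            print(t,o['score'],o['centre'],o['mask'].sum())
E
```

```text
pics
{'clock': 0.0, 'joint_positions': array([ 1.19349056e+00,  2.07374901e-01,  1.54293530e+00, -3.50139183e-06,
        1.39350368e+00, -1.50500626e-01]), 'joint_vel': array([-6.73896759e-04, -9.35823920e-04,  8.29365390e-05, -7.78427877e-05,
       -2.01464265e-03,  1.45592077e-04]), 'joint_torque': array([-8.14717005e-04, -3.70882952e+01, -2.81417710e+01,  6.99069095e-02,
        3.62885941e-02, -1.78155660e-04]), 'position': array([0.1290116 , 0.55951756, 0.20432527]), 'tcp_rot': array([-2.88041505e-04,  1.13159285e-01,  9.93576239e-01, -1.07261471e-03]), 'contact_force': array([-0.33907693, -0.30450485, -0.09461705]), 'torque': array([ 0.07373044,  0.02608549, -0.06524009]), 'grasp_force': 0.0, 'finger_gap': 1.0009650975812163}
side [ 0.35276211 -1.1247861   0.79647371]
[[467.45894949   0.         317.32249392]
 [  0.         467.45894949 242.57705632]
 [  0.           0.           1.        ]] [[ 0.97280047 -0.23161665 -0.00360071]
 [-0.12239954 -0.50076248 -0.85688698]
 [ 0.19666619  0.83402078 -0.51549175]]
cleaner 0.92 [227.9, 358.6] 8356
door 0.96 [217.5, 315.5] 993
carrier 0.77 [321.6, 307.6] 710
carrier_grip 0.96 [319.9, 308.0] 720
pen_cup 0.95 [379.0, 325.4] 1604
tin 0.88 [357.0, 352.9] 1038
top [0.44155901 0.00769314 1.24536945]
[[494.24207428   0.         321.82112289]
 [  0.         494.24207428 239.57842181]
 [  0.           0.           1.        ]] [[ 0.01790221 -0.99983418 -0.00333542]
 [-0.98932061 -0.01723114 -0.14473364]
 [ 0.14465217  0.00589085 -0.98946503]]
cleaner 0.77 [170.2, 294.3] 15650
door 0.57 [217.6, 276.8] 2846
door_handle 0.37 [247.6, 489.1] 718
carrier 0.88 [275.7, 418.1] 880
carrier_grip 0.69 [273.7, 415.3] 852
pen_cup 0.71 [281.5, 517.9] 883
pen_cup 0.69 [170.1, 291.7] 15609
tin 0.71 [247.1, 489.6] 673
tweezers 0.5 [282.9, 146.1] 262
```

View pics/side0.png

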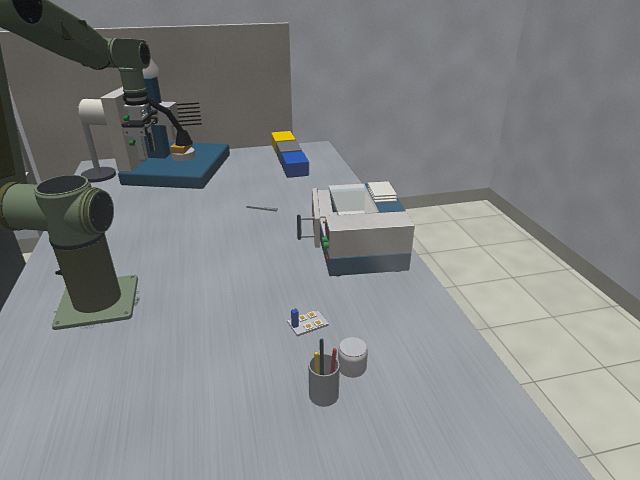

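View pics/top0.png

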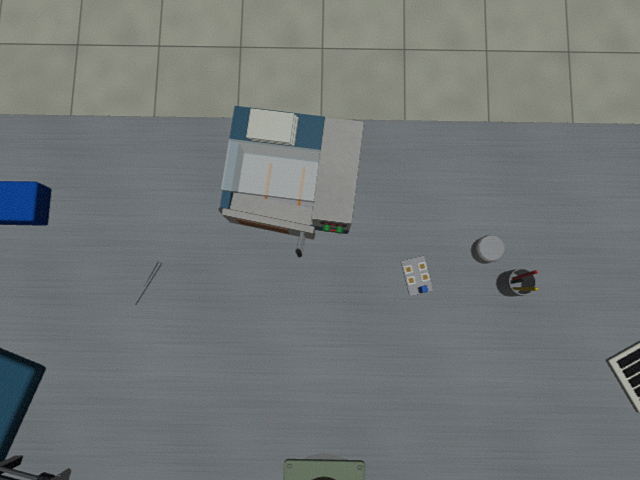

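The side view shows the cleaner at about (360,228), the carrier at (308,321), and the cup and tin at (325,379) and (353,357). In the top view the door handle is at (299,253), the carrier at (418,276) with its blue grip at (423,289), and the tweezers at (148,283).

```bash
python3 - <<'E'
from h import *
im=cv2.imread('pics/top0.png')
a=cv2.resize(im[100:260,210:370],None,fx=3.75,fy=3.75,interpolation=cv2.INTER_CUBIC)
for i in range(0,160,20):
    cv2.putText(a,str(210+i),(int(i*3.75),10),0,.35,(0,0,255),1); cv2.putText(a,str(100+i),(0,int(i*3.75)+4),0,.35,(0,0,255),1)
    cv2.line(a,(int(i*3.75),12),(int(i*3.75),18),(0,0,255),1)
cv2.imwrite('pics/crop1.png',a)
E
```

```text
(no output)
```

View pics/crop1.png

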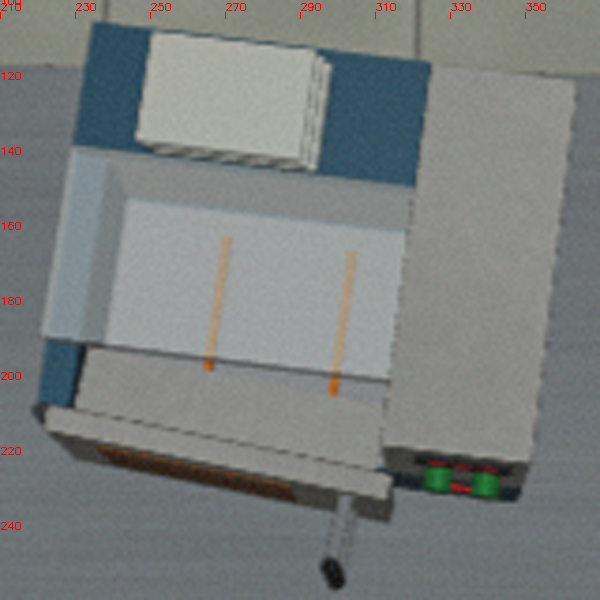

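```bash
cat > fit.py <<'E'
from h import *
from scipy.optimize import least_squares
def T(p,P):
    c,s=np.cos(p[2]),np.sin(p[2]); P=np.atleast_2d(P)
    return np.c_[p[0]+c*P[:,0]-s*P[:,1],p[1]+s*P[:,0]+c*P[:,1],P[:,2]]
E
python3 - <<'E'
from fit import *
f=grab_frame('top'); g=grab_frame('side')
pc=lambda L:np.array(L)/3.75+[210,100]-0.4
P=np.array([(120,150,165),(120,-150,165),(-120,-150,165),(-120,-60,165),(-110,61,81),(-110,-21,81),(20,61,81),(20,-21,81)])/1000.
q=pc([(93,22),(575,82),(530,463),(385,447),(209,370),(334,394),(227,237),(352,253)])
r=least_squares(lambda p:(proj(f,T(p,P))-q).ravel(),[.7,0,-.1]); p=r.x
print('cleaner',p,np.round(r.fun.reshape(-1,2),1).tolist())
# side check
print('side corners',proj(g,T(p,np.array([(-120,-150,165),(120,-150,165),(-120,-150,0),(120,-150,0)])/1000)).round(1).tolist())
hy=.140
def door(a,hy,D): # D: (normal back-> +x into, along from hinge, z)
    # at shut: x=-.12 - out, y=hy-along ; clockwise from above
    c,s=np.cos(-a),np.sin(-a); D=np.atleast_2d(D); X=D[:,0];Y=-D[:,1]
    return np.c_[-.12+c*X-s*Y,hy+s*X+c*Y,D[:,2]]
D=np.array([(-.061,.185,.157),(-.061,.185,.085),(0,0,.164),(-.016,.21,.164)])
qd=pc([(327,562),(337,582),(48,408),(390,497)])
for n in (2,4):
  r=least_squares(lambda v:(proj(f,T(p,door(v[0],v[1],D[:n])))-qd[:n]).ravel(),[.1,.14]);print('door',r.x,np.round(r.fun.reshape(-1,2),1).tolist())
a,hy=r.x
print('handle',T(p,door(a,hy,[(-.061,.185,.135)])),'hinge',T(p,door(a,hy,[(0,0,.135)])), 'bay',T(p,[(-.12,.02,.075)]))
print('side handle',proj(g,T(p,door(a,hy,D))).round(1).tolist())
# carrier
for fr,n in((f,'top'),(g,'side')):
  m=models.outline_of(fr,'carrier')[0]['mask']
  hsv=cv2.cvtColor(fr['img'],cv2.COLOR_RGB2HSV)
  b=(hsv[...,0]>105)&(hsv[...,0]<130)&(hsv[...,1]>120)&cv2.dilate(m.astype(np.uint8),np.ones((7,7))).astype(bool)
  ys,xs=np.nonzero(b); print(n,'blue',xs.mean(),ys.mean(),len(xs),xs.min(),xs.max(),ys.min(),ys.max())
  r=cv2.minAreaRect(np.argwhere(m)[:,::-1].astype(np.float32)); bx=cv2.boxPoints(r); print([onz(fr,*c,.008)[:2].round(4).tolist() for c in bx])
for t in ['pen_cup','tin','tweezers']:
  c=models.outline_of(f,t)[0]['centre']; print(t,onz(f,c[1],c[0],0.05).round(3))
np.savez('fit0.npz',p=p,a=a,hy=hy)
im=f['img'][235:305,380:450,::-1]; cv2.imwrite('pics/c2.png',cv2.resize(im,None,fx=8,fy=8,interpolation=cv2.INTER_CUBIC))
E
```

```text
cleaner [ 0.78153156  0.08370622 -0.12516414] [[1.7, -4.7], [2.2, -3.1], [0.2, -2.7], [-1.2, -4.1], [-2.7, 12.2], [-2.2, 10.5], [1.1, -4.1], [1.0, -3.7]]
side corners [[330.6, 230.6], [416.1, 225.8], [330.0, 279.8], [410.3, 274.5]]
door [0.11673753 0.13548112] [[0.5, 0.8], [-0.6, -0.8]]
door [0.11047909 0.13654963] [[0.3, 0.2], [-0.7, -1.3], [1.7, -5.8], [-0.5, 0.5]]
handle [[0.57701093 0.06852233 0.135     ]] hinge [[0.67951683 0.23416816 0.135     ]] bay [[0.66496705 0.11853027 0.075     ]]
side handle [[298.2, 216.3], [298.8, 237.5], [319.0, 187.8], [313.5, 218.1]]
top blue 423.25 288.675 40 419 427 286 291
[[0.5753, -0.1823], [0.5903, -0.2424], [0.5002, -0.2621], [0.4855, -0.2025]]
side blue 294.17021276595744 316.468085106383 47 291 297 309 327
[[0.483, -0.2568], [0.5026, -0.1664], [0.5984, -0.1973], [0.5728, -0.2853]]
pen_cup [0.67  0.139 0.05 ]
tin [ 0.599 -0.39   0.05 ]
tweezers [0.509 0.43  0.05 ]
```

View pics/c2.png

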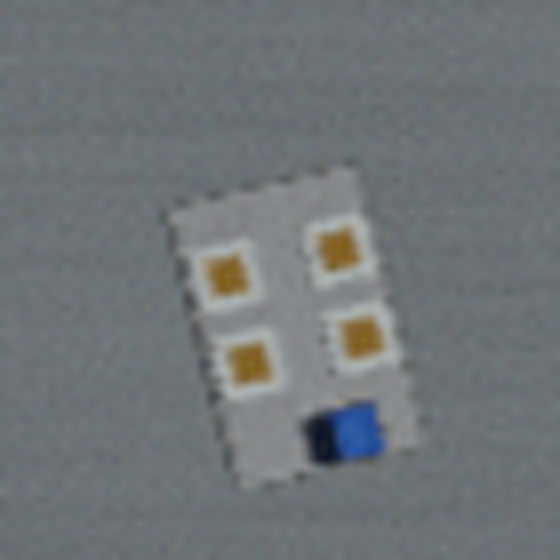

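The crop shows the carrier with its nose up-left and the grip near its lower right. The rail front ends are hidden under the door lip, so I'll drop them and refit.

```bash
cat >> fit.py <<'E'
def door(a,hy,D):
    c,s=np.cos(-a),np.sin(-a); D=np.atleast_2d(D); X=D[:,0];Y=-D[:,1]
    return np.c_[-.12+c*X-s*Y,hy+s*X+c*Y,D[:,2]]
E
python3 - <<'E'
from fit import *
f=grab_frame('top'); g=grab_frame('side')
pc=lambda L:np.array(L)/3.75+[210,100]-0.4
P=np.array([(120,150,165),(120,-150,165),(-120,-150,165),(-120,-60,165),(20,61,81),(20,-21,81)])/1000.
q=pc([(93,22),(575,82),(530,463),(385,447),(227,237),(352,253)])
r=least_squares(lambda p:(proj(f,T(p,P))-q).ravel(),[.7,0,-.1]); p=r.x
print('cleaner',p,np.round(r.fun.reshape(-1,2),1).tolist())
print('side corners',proj(g,T(p,np.array([(-120,-150,165),(120,-150,165),(-120,-150,0),(120,-150,0)])/1000)).round(1).tolist())
D=np.array([(-.061,.185,.157),(-.061,.185,.085),(0,0,.164),(-.016,.21,.164)])
qd=pc([(327,562),(337,582),(48,408),(390,497)])
for n in (2,4):
  r=least_squares(lambda v:(proj(f,T(p,door(v[0],v[1],D[:n])))-qd[:n]).ravel(),[.1,.14]);print('door',r.x,np.round(r.fun.reshape(-1,2),1).tolist())
a,hy=r.x
print('handle',T(p,door(a,hy,[(-.061,.185,.135)])),'hinge',T(p,door(a,hy,[(0,0,.135)])), 'bay',T(p,[(-.12,.02,.075)]))
print('side handle',proj(g,T(p,door(a,hy,D))).round(1).tolist())
np.savez('fit0.npz',p=p,a=a,hy=hy)
c=np.array([(173,213),(352,170),(417,440),(243,488)])/8+[380,235]-.45
E=np.array([(45,30,8),(45,-30,8),(-45,-30,8),(-45,30,8)])/1000
E2=np.vstack([E,[[-.036,0,.044]]]); 
r=least_squares(lambda v:np.r_[(proj(f,T(v,E))-c).ravel()],[.54,-.22,.1]);print('carrier',r.x,r.fun.round(1), 'grip',T(r.x,[(-.036,0,.044)]))
print('grip px top',proj(f,T(r.x,[(-.036,0,.058),(-.036,0,.02)])),'side',proj(g,T(r.x,[(-.036,0,.033)])))
im=g['img'][150:290,280:430,::-1]; im=cv2.resize(im,None,fx=4,fy=4,interpolation=cv2.INTER_CUBIC); cv2.imwrite('pics/c3.png',im)
E
```

```text
cleaner [ 0.7720106   0.0853123  -0.10645562] [[-0.4, 0.3], [0.7, -0.5], [0.6, 0.4], [-1.0, -0.2], [0.0, 0.1], [0.1, -0.1]]
side corners [[328.3, 231.1], [413.5, 225.4], [327.8, 280.4], [407.8, 274.1]]
door [0.06689031 0.14255732] [[0.5, 0.8], [-0.6, -0.8]]
door [0.0673988  0.14110315] [[1.1, 0.9], [0.0, -0.7], [-0.4, -0.7], [-0.7, 0.2]]
handle [[0.57560106 0.0667078  0.135     ]] hinge [[0.66768279 0.23836721 0.135     ]] bay [[0.65481502 0.11794964 0.075     ]]
side handle [[297.9, 216.6], [298.5, 237.8], [315.1, 187.6], [313.7, 218.0]]
carrier [ 0.53596535 -0.22358317  0.24470875] [-0.7 -0.5  0.1 -0.5  1.1  0.8 -0.5  0.2] grip [[ 0.50103786 -0.23230503  0.044     ]]
grip px top [[424.25429322 288.55902127]
 [421.14782022 289.27776581]] side [[293.40158668 318.33542236]]
```

View pics/c3.png

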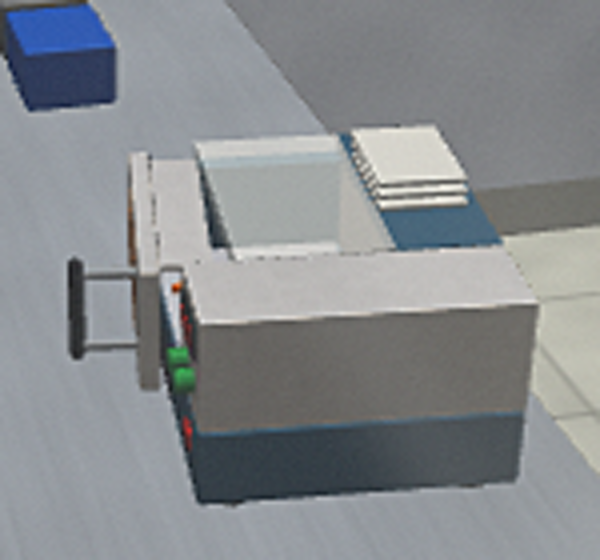

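The side crop matches the fit: the handle is predicted within about 1 px and the cleaner corner at (329,231). Next is the move above the handle.

play_rows(
  series=[
    [[-0.91,-0.63,0],[0,0,0],0.5],
    [[-0.91,-0.63,0],[0,0,0],0.5],
    [[-0.91,-0.63,0],[0,0,0],0.5],
    [[-0.91,-0.63,0],[0,0,0],0.5],
    [[-0.91,-0.63,0],[0,0,0],0.5],
    [[-0.91,-0.63,0],[0,0,0],0.5],
    [[-0.91,-0.63,0],[0,0,0],0.5],
    [[-0.91,-0.63,0],[0,0,0],0.5],
    [[-0.91,-0.63,0],[0,0,0],0.5],
    [[-0.91,-0.63,0],[0,0,0],0.5],
    [[-0.91,-0.63,0],[0,0,0],0.5],
    [[-0.91,-0.63,0],[0,0,0],0.5],
    [[-0.91,-0.63,0],[0,0,0],0.5],
    [[-0.91,-0.63,0],[0,0,0],0.5],
    [[-0.91,-0.63,0],[0,0,0],0.5],
    [[-0.91,-0.63,0],[0,0,0],0.5],
    [[-0.91,-0.63,0],[0,0,0],0.5],
    [[-0.91,-0.63,0],[0,0,0],0.5],
    [[-0.91,-0.63,0],[0,0,0],0.5],
    [[-0.91,-0.63,0],[0,0,0],0.5],
  ],
)

```text
clock: 3.35
position: [0.5026, 0.1501, 0.2056]
tcp_rot: [0.0, 0.113, 0.994, 0.0]
contact_force: [-0.5, 0.3, 0.2]
finger_gap: 0.499
grasp_force: 0.0
```

```bash
cat >> h.py <<'E'
from scipy.spatial.transform import Rotation as Ro
def go(target, yaw=None):
    """shift in tool units (25mm) to TCP target; yaw = world yaw (deg) wanted of tool y; turn in units of 4deg about tool z"""
    s=monitor.state(); q=s['tcp_rot']; R=Ro.from_quat(np.r_[q[1:],q[0]])
    d=R.inv().apply(np.array(target)-s['position'])/.025
    y=np.degrees(np.arctan2(*R.as_matrix()[[1,0],1])); 
    tl=np.degrees(np.arccos(-R.as_matrix()[2,2]))
    print('pos',s['position'].round(4),'yaw',y.round(2),'tilt',tl.round(2),'gap',round(s['finger_gap'],3),'F',s['contact_force'].round(1),'t',round(s['clock'],2))
    print('shift units',d.round(2),'turnz', None if yaw is None else round((((y-yaw+90)%180)-90)/4,2))
E
python3 -c "
from h import *
go([.5756,.0667,.205],80)
f=grab_frame('wrist');print(f['R'],-f['R'].T@f['t'])
save('w1',f)
for o in models.outline_of(f,'door_handle')[:2]:print(o['score'],o['centre'],o['mask'].sum())
print(proj(f,[[.5756,.0667,.157],[.5756,.0667,.085]]))"
```

```text
pos [0.5026 0.1501 0.2056] yaw 77.0 tilt 0.02 gap 0.499 F [-0.5  0.3  0.2] t 3.35
shift units [-3.6  -2.59  0.02] turnz -0.75
[[ 2.25259635e-01  9.74298435e-01  8.09691634e-04]
 [ 9.38058280e-01 -2.17105245e-01  2.70022176e-01]
 [ 2.63257972e-01 -6.00655589e-02 -9.62853763e-01]] [0.42599197 0.16817922 0.38432097]
0.64 [413.9, 322.0] 8033
[[236.28278198 366.01524815]
 [253.58911946 319.48195502]]
```

play_rows(
  series=[
    [[-0.9,-0.65,0],[0,0,0],0.5],
    [[-0.9,-0.65,0],[0,0,0],0.5],
    [[-0.9,-0.65,0],[0,0,0],0.5],
    [[-0.9,-0.64,0],[0,0,-0.75],0.5],
    [[0,0,0],[0,0,0],0.5],
    [[0,0,0],[0,0,0],0.5],
  ],
)

```text
clock: 4.05
position: [0.5743, 0.0684, 0.2052]
tcp_rot: [-0.001, 0.088, 0.996, 0.0]
contact_force: [-0.6, 0.2, 0.1]
finger_gap: 0.498
grasp_force: 0.0
```

```bash
python3 -c "
from h import *
go([.5756,.0667,.116],80)
f=grab_frame('wrist')
save('w2',f)
for o in models.outline_of(f,'door_handle')[:2]:print(o['score'],o['centre'],o['mask'].sum())
print(proj(f,[[.5756,.0667,.157],[.5756,.0667,.085]]))"
```

```text
pos [0.5743 0.0684 0.2052] yaw 79.95 tilt 0.09 gap 0.498 F [-0.6  0.2  0.1] t 4.05
shift units [-0.07 -0.06  3.57] turnz -0.01
0.58 [304.7, 406.4] 15883
[[317.03576187 259.41233903]
 [317.56880472 233.24442933]]
```

View pics/w2.png

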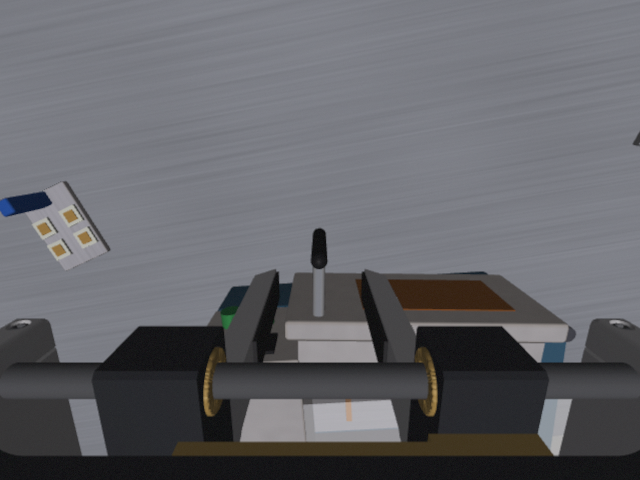

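The wrist view shows the handle at (319,262) down to (319,232), within 3 px of the prediction and midway between the fingers. I'll descend and grip.

play_rows(
  series=[
    [[-0.07,-0.06,0.6],[0,0,0],0.5],
    [[0,0,0.6],[0,0,0],0.5],
    [[0,0,0.6],[0,0,0],0.5],
    [[0,0,0.6],[0,0,0],0.5],
    [[0,0,0.6],[0,0,0],0.5],
    [[0,0,0.57],[0,0,0],0.5],
    [[0,0,0],[0,0,0],0.0],
    [[0,0,0],[0,0,0],0.0],
    [[0,0,0],[0,0,0],0.0],
    [[0,0,0],[0,0,0],0.0],
    [[0,0,0],[0,0,0],0.0],
    [[0,0,0],[0,0,0],0.0],
  ],
)

```text
clock: 5.35
position: [0.5777, 0.0669, 0.1172]
tcp_rot: [0.002, 0.087, 0.996, 0.001]
contact_force: [1.7, 3.0, 0.6]
finger_gap: 0.123
grasp_force: 30.0
```

```bash
python3 -c "
from fit import *
z=np.load('fit0.npz');go([.5756,.0667,.116],80)
p=z['p'];hy=float(z['hy']);print(p,hy)
# rows: constant 4deg turn each; tool-frame shift of handle point
for a0 in (0.067,.5):
  R=lambda y:np.array([[np.sin(y),np.cos(y)],[-np.cos(y),np.sin(y)]])
  h0,h1=[T(p,door(a,hy,[(-.061,.185,.1)]))[0,:2] for a in(a0,a0+np.radians(4))]
  yw=np.pi/2+p[2]-a0; ty=np.array([np.cos(yw),np.sin(yw)]); tx=np.array([-ty[1],ty[0]])
  # z down: x = y cross z
  tx=np.cross(np.r_[ty,0],[0,0,-1])[:2]
  d=h1-h0; print(tx@d/.025,ty@d/.025)
"
```

```text
pos [0.5777 0.0669 0.1172] yaw 80.0 tilt 0.21 gap 0.123 F [1.7 3.  0.6] t 5.35
shift units [ 0.08 -0.02  0.05] turnz 0.0
[ 0.7720106   0.0853123  -0.10645562] 0.1411031451957193
0.5102541883405012 0.18823182401296526
0.510254188340501 0.18823182401296504
```

play_rows(
  series=[
    [[0.26,0.09,0],[0,0,0.5],0.0],
    [[0.51,0.19,0],[0,0,1],0.0],
    [[0.51,0.19,0],[0,0,1],0.0],
    [[0.51,0.19,0],[0,0,1],0.0],
    [[0.51,0.19,0],[0,0,1],0.0],
    [[0.51,0.19,0],[0,0,1],0.0],
    [[0.51,0.19,0],[0,0,1],0.0],
  ],
)

```text
clock: 6.05
position: [0.5125, 0.1249, 0.1172]
tcp_rot: [0.002, 0.31, 0.951, 0.001]
contact_force: [5.3, 4.2, -1.7]
finger_gap: 0.126
grasp_force: 30.0
```

```bash
cat >> fit.py <<'E'
def dstat():
    z=np.load('fit0.npz'); s=monitor.state(); h=T(z['p'],door(0,float(z['hy']),[(0,0,.1)]))[0,:2]
    v=s['position'][:2]-h; print('r',np.hypot(*v).round(4),'nominal',np.hypot(.185,.061).round(4))
    v0=T(z['p'],door(0,float(z['hy']),[(-.061,.185,.1)]))[0,:2]-h
    a=(np.arctan2(v0[1],v0[0])-np.arctan2(v[1],v[0]))%(2*np.pi)
    a=(a+np.pi)%(2*np.pi)-np.pi
    print('door angle est',a.round(3),'along-yaw',np.degrees(np.pi/2+z['p'][2]-a).round(1))
    return a
E
python3 -c "
from fit import *
go([.5756,.0667,.116],80);dstat()"
```

```text
pos [0.5125 0.1249 0.1172] yaw 53.84 tilt 0.33 gap 0.126 F [ 5.3  4.2 -1.7] t 6.05
shift units [-3.41 -0.39  0.06] turnz -6.54
r 0.1922 nominal 0.1948
door angle est 0.515 along-yaw 54.4
```

Working well, with low forces. Continuing to about 1.6 rad, which takes 16 more rows.

play_rows(
  series=[
    [[0.51,0.19,0],[0,0,1],0.0],
    [[0.51,0.19,0],[0,0,1],0.0],
    [[0.51,0.19,0],[0,0,1],0.0],
    [[0.51,0.19,0],[0,0,1],0.0],
    [[0.51,0.19,0],[0,0,1],0.0],
    [[0.51,0.19,0],[0,0,1],0.0],
    [[0.51,0.19,0],[0,0,1],0.0],
    [[0.51,0.19,0],[0,0,1],0.0],
  ],
)

```text
clock: 6.85
position: [0.4769, 0.2253, 0.1172]
tcp_rot: [0.002, 0.56, 0.828, 0.001]
contact_force: [5.5, -0.2, -1.6]
finger_gap: 0.122
grasp_force: 30.0
```

```bash
python3 -c "
from fit import *
go([.5756,.0667,.116],80);dstat()"
```

```text
pos [0.4769 0.2253 0.1172] yaw 21.85 tilt 0.32 gap 0.122 F [ 5.5 -0.2 -1.6] t 6.85
shift units [-7.36  1.3   0.07] turnz -14.54
r 0.1912 nominal 0.1948
door angle est 1.077 along-yaw 22.2
```

play_rows(
  series=[
    [[0.51,0.19,0],[0,0,1],0.0],
    [[0.51,0.19,0],[0,0,1],0.0],
    [[0.51,0.19,0],[0,0,1],0.0],
    [[0.51,0.19,0],[0,0,1],0.0],
    [[0.51,0.19,0],[0,0,1],0.0],
    [[0.51,0.19,0],[0,0,1],0.0],
    [[0.51,0.19,0],[0,0,1],0.0],
    [[0.25,0.1,0],[0,0,0.5],0.0],
    [[0,0,0],[0,0,0],0.0],
    [[0,0,0],[0,0,0],0.5],
    [[0,0,0],[0,0,0],0.5],
    [[0,0,0],[0,0,0],0.5],
    [[0,0,0],[0,0,0],0.5],
    [[0,0,-0.6],[0,0,0],0.5],
    [[0,0,-0.9],[0,0,0],0.5],
    [[0,0,-0.9],[0,0,0],0.5],
    [[0,0,-0.9],[0,0,0],0.5],
    [[0,0,-0.9],[0,0,0],0.5],
  ],
)

```text
clock: 8.65
position: [0.4948, 0.324, 0.2234]
tcp_rot: [0.0, 0.755, 0.656, 0.001]
contact_force: [0.2, -0.3, 0.2]
finger_gap: 0.498
grasp_force: 0.0
```

```bash
python3 -c "
from fit import *
dstat()
# carrier grasp: yaw of tool y = carrier y = 90+14.02 deg
go([.5010,-.2323,.200],104.0)
f=grab_frame('top');
save('top2',f)"
```

```text
r 0.1929 nominal 0.1948
door angle est 1.606 along-yaw -8.1
pos [0.4948 0.324  0.2234] yaw -7.99 tilt 0.07 gap 0.498 F [ 0.2 -0.3  0.2] t 8.65
shift units [-22.     3.33   0.93] turnz 17.0
```

View pics/top2.png

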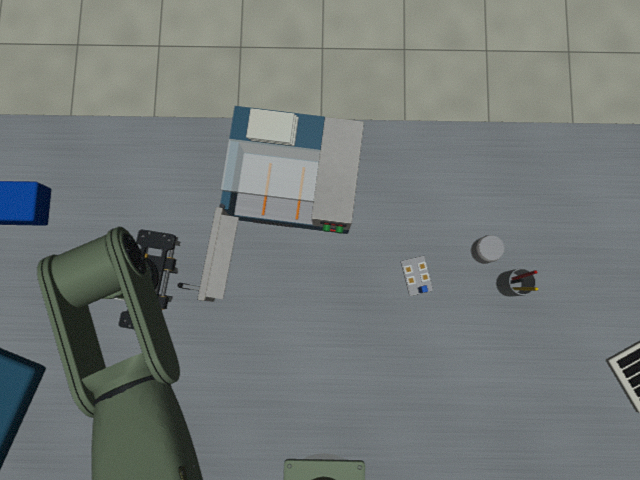

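The door is open at about 1.6 rad, seen from (220,210) to (210,300), and the bay is clear. Next I move to the carrier.

play_rows(
  series=[
    [[-0.956,0.145,0.04],[0,0,0],0.5],
    [[-0.956,0.145,0.04],[0,0,0],0.5],
    [[-0.956,0.145,0.04],[0,0,0],0.5],
    [[-0.956,0.145,0.04],[0,0,0],0.5],
    [[-0.956,0.145,0.04],[0,0,0],0.5],
    [[-0.956,0.145,0.04],[0,0,0],0.5],
    [[-0.956,0.145,0.04],[0,0,0],0.5],
    [[-0.956,0.145,0.04],[0,0,0],0.5],
    [[-0.956,0.145,0.04],[0,0,0],0.5],
    [[-0.956,0.145,0.04],[0,0,0],0.5],
    [[-0.956,0.145,0.04],[0,0,0],0.5],
    [[-0.956,0.145,0.04],[0,0,0],0.5],
    [[-0.956,0.145,0.04],[0,0,0],0.5],
    [[-0.956,0.145,0.04],[0,0,0],0.5],
    [[-0.956,0.145,0.04],[0,0,0],0.5],
    [[-0.956,0.145,0.04],[0,0,0],0.5],
    [[-0.956,0.145,0.04],[0,0,0],0.5],
    [[-0.956,0.145,0.04],[0,0,0],0.5],
    [[-0.956,0.145,0.04],[0,0,0],0.5],
    [[-0.956,0.145,0.04],[0,0,0],0.5],
  ],
)

```text
clock: 10.7
position: [0.5, -0.1605, 0.2015]
tcp_rot: [0.0, 0.755, 0.656, 0.0]
contact_force: [0.0, -0.6, 0.7]
finger_gap: 0.499
grasp_force: 0.0
```

play_rows(
  series=[
    [[-0.956,0.145,0.04],[0,0,0],0.5],
    [[-0.956,0.145,0.04],[0,0,0],0.5],
    [[-0.956,0.145,0.04],[0,0,0],0.5],
    [[0,0,0],[0,0,-1],0.4],
    [[0,0,0],[0,0,-1],0.4],
    [[0,0,0],[0,0,-1],0.4],
    [[0,0,0],[0,0,-1],0.4],
    [[0,0,0],[0,0,-1],0.4],
    [[0,0,0],[0,0,-1],0.4],
    [[0,0,0],[0,0,-1],0.4],
    [[0,0,0],[0,0,-1],0.4],
    [[0,0,0],[0,0,-1],0.4],
    [[0,0,0],[0,0,-1],0.4],
    [[0,0,0],[0,0,-1],0.4],
    [[0,0,0],[0,0,-1],0.4],
    [[0,0,0],[0,0,-1],0.4],
    [[0,0,0],[0,0,-1],0.4],
    [[0,0,0],[0,0,-1],0.4],
    [[0,0,0],[0,0,-1],0.4],
    [[0,0,0],[0,0,-1],0.4],
  ],
)

```text
clock: 12.7
position: [0.5009, -0.232, 0.1985]
tcp_rot: [0.0, 0.257, 0.966, -0.0]
contact_force: [0.1, -0.7, 0.5]
finger_gap: 0.398
grasp_force: 0.0
```

play_rows(
  series=[
    [[0,0,0],[0,0,-1],0.4],
    [[0,0,0],[0,0,-1],0.4],
    [[0,0,0],[0,0,-1],0.4],
    [[0,0,0],[0,0,-1],0.4],
    [[0,0,0],[0,0,-1],0.4],
    [[0,0,0],[0,0,-1],0.4],
    [[0,0,0],[0,0,-1],0.4],
    [[0,0,0],[0,0,-1],0.4],
    [[0,0,0],[0,0,-1],0.4],
    [[0,0,0],[0,0,-1],0.4],
    [[0,0,0],[0,0,-1],0.4],
    [[0,0,0],[0,0,0],0.4],
    [[0,0,0],[0,0,0],0.4],
  ],
)

```text
clock: 14.0
position: [0.5009, -0.232, 0.1984]
tcp_rot: [0.0, -0.121, 0.993, -0.0]
contact_force: [0.1, -0.6, -0.3]
finger_gap: 0.395
grasp_force: 0.0
```

```bash
python3 - <<'E'
from fit import *
go([.5010,-.2323,.025],104.0)
f=grab_frame('wrist'); hsv=cv2.cvtColor(f['img'],cv2.COLOR_RGB2HSV)
c=np.array([.53596535,-.22358317,.24470875])
print(proj(f,T(c,np.array([(-36,0,58),(-36,0,10),(45,30,8),(45,-30,8),(-45,-30,8),(-45,30,8)])/1000)).round(1).tolist())
for o in models.outline_of(f,'carrier')[:2]: print(o['score'],o['centre'],o['mask'].sum())
save('w3',f)
E
```

```text
pos [ 0.5009 -0.232   0.1984] yaw 103.92 tilt 0.01 gap 0.395 F [ 0.1 -0.6 -0.3] t 14.0
shift units [-0.   -0.01  6.94] turnz -0.02
[[319.0, 225.9], [319.1, 215.5], [344.7, 282.5], [293.8, 282.6], [292.0, 207.3], [346.2, 207.1]]
0.95 [245.1, 315.3] 4009
0.21 [425.8, 541.4] 2447
```

View pics/w3.png

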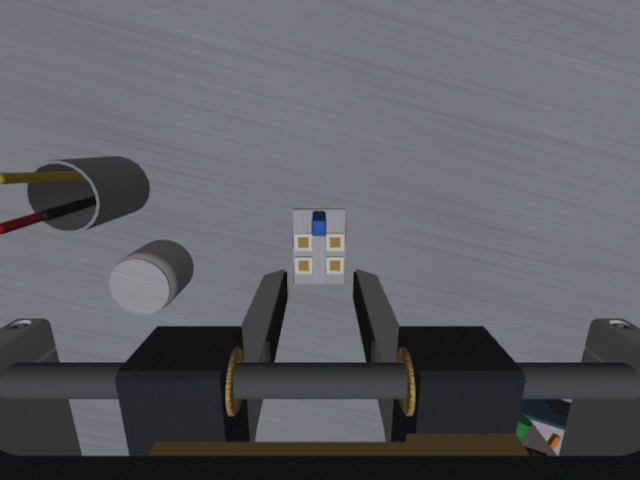

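The wrist view shows the carrier square to the tool, with the grip at (319,228) between the fingers as predicted. I'll descend, grip and lift.

play_rows(
  series=[
    [[0,0,0.9],[0,0,0],0.4],
    [[0,0,0.9],[0,0,0],0.4],
    [[0,0,0.9],[0,0,0],0.4],
    [[0,0,0.9],[0,0,0],0.4],
    [[0,0,0.9],[0,0,0],0.4],
    [[0,0,0.9],[0,0,0],0.4],
    [[0,0,0.75],[0,0,0],0.4],
    [[0,0,0.4],[0,0,0],0.4],
    [[0,0,0.4],[0,0,0],0.4],
    [[0,0,0],[0,0,0],0.4],
    [[0,0,0],[0,0,0],0.0],
    [[0,0,0],[0,0,0],0.0],
    [[0,0,0],[0,0,0],0.0],
    [[0,0,0],[0,0,0],0.0],
    [[0,0,0],[0,0,0],0.0],
    [[0,0,0],[0,0,0],0.0],
  ],
)

```text
clock: 15.7
position: [0.5016, -0.2326, 0.0254]
tcp_rot: [0.001, -0.122, 0.993, -0.001]
contact_force: [-0.0, -0.3, 4.4]
finger_gap: 0.15
grasp_force: 30.0
```

play_rows(
  series=[
    [[0,0,-0.2],[0,0,0],0.0],
    [[0,0,-0.5],[0,0,0],0.0],
    [[0,0,-0.5],[0,0,0],0.0],
    [[0,0,-0.5],[0,0,0],0.0],
    [[0,0,-0.5],[0,0,0],0.0],
    [[0,0,-0.5],[0,0,0],0.0],
    [[0,0,-0.5],[0,0,0],0.0],
    [[0,0,-0.3],[0,0,0],0.0],
  ],
)

```text
clock: 16.5
position: [0.5016, -0.2325, 0.1138]
tcp_rot: [0.001, -0.122, 0.993, -0.001]
contact_force: [0.5, -0.7, -1.0]
finger_gap: 0.146
grasp_force: 30.0
```

```bash
python3 - <<'E'
from fit import *
z=np.load('fit0.npz');p=z['p']
f=grab_frame('top');im=f['img']
# rails: orange pixels in bay
hsv=cv2.cvtColor(im,cv2.COLOR_RGB2HSV); m=(hsv[...,0]>6)&(hsv[...,0]<22)&(hsv[...,1]>70)
m[:150]=0;m[230:]=0;m[:,:240]=0;m[:,315:]=0
for lo,hi in((240,285),(285,315)):
  ys,xs=np.nonzero(m[:,lo:hi]); xs=xs+lo
  W=np.array([onz(f,u,v,.081)[:2] for u,v in zip(xs,ys)])
  c,s=np.cos(p[2]),np.sin(p[2]); L=(W-p[:2])@np.array([[c,-s],[s,c]])
  k=np.polyfit(L[:,0],L[:,1],1); print(len(xs),'x',L[:,0].min(),L[:,0].max(),'y@-.1',np.polyval(k,-.1),'slope',k[0])
# bay goals: tail .012 behind front -> grip at .021
G=T(p,np.array([(-.120-.12+.021,.02,0),(-.12+.021,.02,0)]))
print('pre',G[0],'in',G[1],'yaw',90+np.degrees(p[2]))
go([*G[0][:2],.110],90+np.degrees(p[2]))
g=grab_frame('side'); save('s4',g); im=g['img'][240:360,240:400,::-1]; cv2.imwrite('pics/c4.png',cv2.resize(im,None,fx=4,fy=4,interpolation=cv2.INTER_CUBIC))
E
```

```text
73 x -0.10828280912487992 0.01724371541788111 y@-.1 0.06152032003358578 slope -0.005797763438509924
70 x -0.11001071023985685 0.00969521852388135 y@-.1 -0.020284553856825087 slope -0.005715675030867387
pre [0.55637546 0.12846885 0.        ] in [0.67569614 0.11571829 0.        ] yaw 83.90054246071075
pos [ 0.5022 -0.2328  0.1147] yaw 104.01 tilt 0.22 gap 0.148 F [ 0.7 -0.9 -1.1] t 16.55
shift units [-5.6  13.5   0.16] turnz 5.03
```

View pics/c4.png

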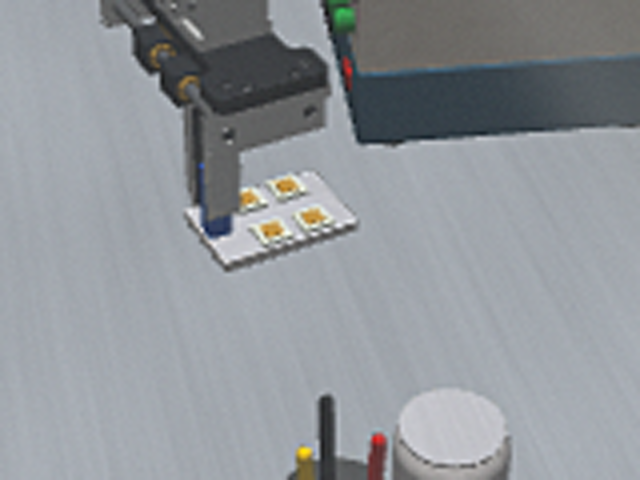

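The carrier is held level by the blue grip at about (293,295). I turn it, then shift sideways staying clear of the panel.

play_rows(
  series=[
    [[0,0,0],[0,0,0.5],0.0],
    [[0,0,0],[0,0,0.9],0.0],
    [[0,0,0],[0,0,0.9],0.0],
    [[0,0,0],[0,0,0.9],0.0],
    [[0,0,0],[0,0,0.9],0.0],
    [[0,0,0],[0,0,0.9],0.0],
  ],
)

```text
clock: 17.2
position: [0.5003, -0.2316, 0.1111]
tcp_rot: [-0.001, 0.054, 0.999, 0.0]
contact_force: [0.6, -0.3, -1.5]
finger_gap: 0.147
grasp_force: 30.0
```

play_rows(
  series=[
    [[0,0.25,0],[0,0,0],0.0],
    [[0.06,0.5,0],[0,0,0],0.0],
    [[0.06,0.8,0],[0,0,0],0.0],
    [[0.06,0.8,0],[0,0,0],0.0],
    [[0.06,0.8,0],[0,0,0],0.0],
    [[0.06,0.8,0],[0,0,0],0.0],
    [[0.06,0.8,0],[0,0,0],0.0],
    [[0.06,0.8,0],[0,0,0],0.0],
    [[0.06,0.8,0],[0,0,0],0.0],
    [[0.06,0.8,0],[0,0,0],0.0],
    [[0.06,0.8,0],[0,0,0],0.0],
    [[0.06,0.8,0],[0,0,0],0.0],
    [[0.06,0.8,0],[0,0,0],0.0],
    [[0.06,0.8,0],[0,0,0],0.0],
    [[0.06,0.8,0],[0,0,0],0.0],
    [[0.06,0.8,0],[0,0,0],0.0],
    [[0.06,0.8,0],[0,0,0],0.0],
    [[0.06,0.8,0],[0,0,0],0.0],
    [[0.06,0.6,0],[0,0,0],0.0],
    [[0,0.2,0],[0,0,0],0.0],
  ],
)

```text
clock: 19.2
position: [0.5107, 0.1294, 0.1118]
tcp_rot: [-0.0, 0.051, 0.999, 0.0]
contact_force: [-0.2, 0.4, -1.7]
finger_gap: 0.149
grasp_force: 30.0
```

```bash
python3 - <<'E'
from fit import *
z=np.load('fit0.npz');p=z['p']
print('along bay axis:')
go([.55638,.12847,.110],83.7)
go([.6757,.1157,.110],83.7)
# carrier offset check from top view: blue grip / plate
f=grab_frame('top'); o=models.outline_of(f,'carrier')[0]; print(o['score'],o['centre'],o['mask'].sum())
s=monitor.state()['position']
c=[s[0]+.036*np.cos(p[2]),s[1]+.036*np.sin(p[2]),p[2]]
zz=s[2]-.025
print(proj(f,T(c,np.array([(45,30,zz*1000+8),(45,-30,zz*1000+8),(-45,30,zz*1000+8)])/1000)).round(1).tolist())
im=f['img'][180:300,220:380,::-1]; cv2.imwrite('pics/c5.png',cv2.resize(im,None,fx=5,fy=5,interpolation=cv2.INTER_CUBIC))
E
```

```text
along bay axis:
pos [0.5107 0.1294 0.1118] yaw 84.16 tilt 0.04 gap 0.149 F [-0.2  0.4 -1.7] t 19.2
shift units [-1.82  0.15  0.07] turnz 0.12
pos [0.5107 0.1294 0.1118] yaw 84.16 tilt 0.04 gap 0.149 F [-0.2  0.4 -1.7] t 19.2
shift units [-6.62  0.13  0.07] turnz 0.12
0.55 [256.7, 287.9] 48
[[264.3, 244.8], [289.6, 248.0], [258.8, 282.9]]
```

View pics/c5.png

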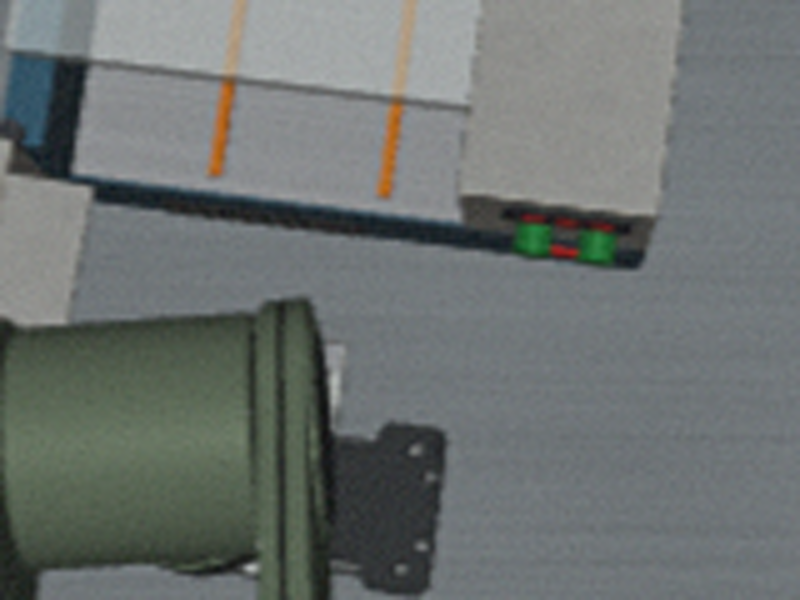

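The rails show from about (263,215) and (297,220), and the carrier's nose corner at (288,249) matches the prediction. Inserting now.

play_rows(
  series=[
    [[-0.3,0.05,0],[0,0,0.12],0.0],
    [[-0.7,0.05,0],[0,0,0],0.0],
    [[-0.7,0.03,0],[0,0,0],0.0],
    [[-0.7,0,0],[0,0,0],0.0],
    [[-0.7,0,0],[0,0,0],0.0],
    [[-0.7,0,0],[0,0,0],0.0],
    [[-0.7,0,0],[0,0,0],0.0],
    [[-0.7,0,0],[0,0,0],0.0],
    [[-0.7,0,0],[0,0,0],0.0],
    [[-0.5,0,0],[0,0,0],0.0],
    [[-0.2,0,0],[0,0,0],0.0],
    [[0,0,0],[0,0,0],0.0],
    [[0,0,0],[0,0,0],0.0],
  ],
)

```text
clock: 20.6
position: [0.6754, 0.1118, 0.1116]
tcp_rot: [-0.001, 0.057, 0.998, -0.0]
contact_force: [0.2, -0.5, -1.9]
finger_gap: 0.145
grasp_force: 30.0
```

```bash
python3 - <<'E'
from fit import *
go([.6757,.1157,.1005],83.7)
f=grab_frame('wrist'); save('w6',f)
z=np.load('fit0.npz');p=z['p']
print('front edge/rail predicted',proj(f,T(p,np.array([(-120,20,75),(-110,58,81),(-110,-18,81)])/1000)).round(1).tolist())
E
```

```text
pos [0.6754 0.1118 0.1116] yaw 83.49 tilt 0.06 gap 0.145 F [ 0.2 -0.5 -1.9] t 20.6
shift units [0.   0.16 0.44] turnz -0.05
front edge/rail predicted [[324.7, 232.7], [383.4, 249.6], [266.5, 250.4]]
```

View pics/w6.png

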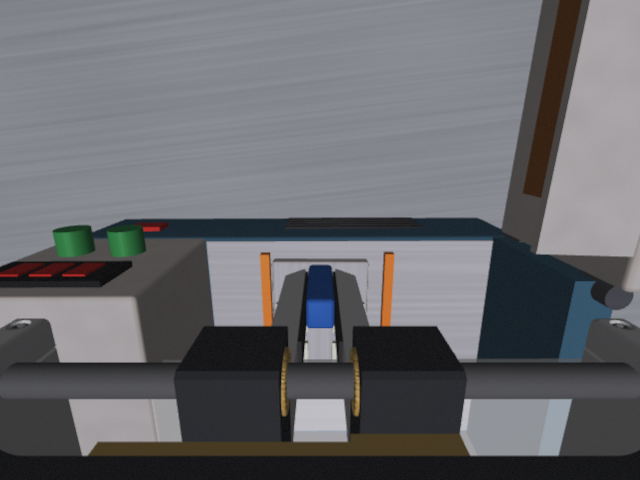

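The wrist view shows rail inner edges at columns 271 and 384, and the carrier tail at columns 274–367, row 260, just behind the rail ends. It needs about 4.5 mm to the left, then lowering.

play_rows(
  series=[
    [[0,0.18,0],[0,0,0],0.0],
    [[0,0,0],[0,0,0],0.0],
    [[0,0,0.12],[0,0,0],0.0],
    [[0,0,0.12],[0,0,0],0.0],
    [[0,0,0.12],[0,0,0],0.0],
    [[0,0,0.06],[0,0,0],0.0],
    [[0,0,0],[0,0,0],0.0],
    [[0,0,0],[0,0,0],0.0],
  ],
)

```text
clock: 21.45
position: [0.6763, 0.1166, 0.1014]
tcp_rot: [-0.0, 0.057, 0.998, -0.0]
contact_force: [-0.6, -0.5, -1.6]
finger_gap: 0.147
grasp_force: 30.0
```

```bash
python3 - <<'E'
from fit import *
go([.6757,.1157,.1005],83.7)
E
```

```text
pos [0.6763 0.1166 0.1014] yaw 83.52 tilt 0.01 gap 0.147 F [-0.6 -0.5 -1.6] t 21.45
shift units [ 0.02 -0.04  0.03] turnz -0.04
```

play_rows(
  series=[
    [[0,0,0.04],[0,0,0],0.0],
    [[0,0,0.02],[0,0,0],0.0],
    [[0,0,0],[0,0,0],0.0],
    [[0,0,0],[0,0,0],0.0],
    [[0,0,0],[0,0,0],0.3],
    [[0,0,0],[0,0,0],0.3],
    [[0,0,0],[0,0,0],0.3],
    [[0,0,0],[0,0,0],0.3],
    [[0,0,0],[0,0,0],0.3],
    [[0,0,-0.2],[0,0,0],0.3],
    [[0,0,-0.5],[0,0,0],0.3],
    [[0,0,-0.8],[0,0,0],0.3],
    [[0,0,-0.9],[0,0,0],0.3],
    [[0,0,-0.9],[0,0,0],0.3],
    [[0,0,-0.9],[0,0,0],0.3],
    [[0,0,-0.8],[0,0,0],0.3],
    [[0,0,0],[0,0,0],0.3],
  ],
)

```text
clock: 23.15
position: [0.679, 0.1169, 0.2308]
tcp_rot: [0.005, 0.056, 0.998, 0.0]
contact_force: [-0.0, -0.3, 0.0]
finger_gap: 0.301
grasp_force: 0.0
```

```bash
python3 - <<'E'
from fit import *
# handle at door angle from last grasp: TCP (.4948,.324), ang 1.606
go([.4948,.324,.225],-8)
f=grab_frame('wrist'); save('w7',f)
E
```

```text
pos [0.679  0.1169 0.2308] yaw 83.53 tilt 0.55 gap 0.301 F [-0.  -0.3  0. ] t 23.15
shift units [8.26 7.4  0.17] turnz -22.12
```

View pics/w7.png

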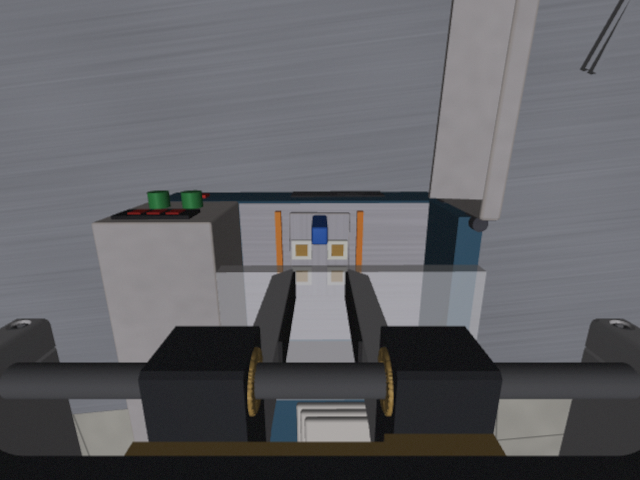

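The carrier is released and sits centred between the rails: carrier at columns 291–350, rails at 282 and 357, tail row 213 behind the front edge at row 203. Back to the door handle.

play_rows(
  series=[
    [[0.75,0.67,0],[0,0,0],0.5],
    [[0.75,0.67,0],[0,0,0],0.5],
    [[0.75,0.67,0],[0,0,0],0.5],
    [[0.75,0.67,0],[0,0,0],0.5],
    [[0.75,0.67,0],[0,0,0],0.5],
    [[0.75,0.67,0],[0,0,0],0.5],
    [[0.75,0.67,0],[0,0,0],0.5],
    [[0.75,0.67,0],[0,0,0],0.5],
    [[0.75,0.67,0],[0,0,0],0.5],
    [[0.75,0.67,0],[0,0,0],0.5],
    [[0.75,0.67,0],[0,0,0],0.5],
    [[0,0,0],[0,0,1],0.5],
    [[0,0,0],[0,0,1],0.5],
    [[0,0,0],[0,0,1],0.5],
    [[0,0,0],[0,0,1],0.5],
    [[0,0,0],[0,0,1],0.5],
    [[0,0,0],[0,0,1],0.5],
    [[0,0,0],[0,0,1],0.5],
    [[0,0,0],[0,0,1],0.5],
    [[0,0,0],[0,0,1],0.5],
  ],
)

```text
clock: 25.2
position: [0.4913, 0.3226, 0.2233]
tcp_rot: [-0.001, 0.364, 0.932, -0.001]
contact_force: [-0.2, 0.0, 0.4]
finger_gap: 0.502
grasp_force: 0.0
```

play_rows(
  series=[
    [[0,0,0],[0,0,1],0.5],
    [[0,0,0],[0,0,1],0.5],
    [[0,0,0],[0,0,1],0.5],
    [[0,0,0],[0,0,1],0.5],
    [[0,0,0],[0,0,1],0.5],
    [[0,0,0],[0,0,1],0.5],
    [[0,0,0],[0,0,1],0.5],
    [[0,0,0],[0,0,1],0.5],
    [[0,0,0],[0,0,1],0.5],
    [[0,0,0],[0,0,1],0.5],
    [[0,0,0],[0,0,1],0.5],
    [[0,0,0],[0,0,1],0.5],
    [[0,0,0],[0,0,1],0.5],
    [[0,0,0],[0,0,0.88],0.5],
    [[0,0,0],[0,0,0],0.5],
    [[0,0,0],[0,0,0],0.5],
  ],
)

```text
clock: 26.8
position: [0.4916, 0.3228, 0.2239]
tcp_rot: [-0.0, 0.754, 0.657, -0.001]
contact_force: [0.3, 0.2, 0.2]
finger_gap: 0.504
grasp_force: 0.0
```

```bash
python3 - <<'E'
from fit import *
go([.4948,.324,.117],-8)
f=grab_frame('wrist')
print(proj(f,[[.4948,.324,.157],[.4948,.324,.085]]).round(1))
for o in models.outline_of(f,'door_handle')[:3]: print(o['score'],o['centre'],o['mask'].sum())
# dark pixels near the prediction
g=cv2.cvtColor(f['img'],cv2.COLOR_RGB2GRAY)
m=(g<45).astype(np.uint8); m[300:]=0; n,l,st,c=cv2.connectedComponentsWithStats(m)
print([(st[i].tolist(),c[i].round(1).tolist()) for i in range(1,n) if st[i][4]>60])
q=monitor.state()['tcp_rot']; print(q)
E
```

```text
pos [0.4916 0.3228 0.2239] yaw -7.92 tilt 0.1 gap 0.504 F [0.3 0.2 0.2] t 26.8
shift units [0.07 0.13 4.28] turnz 0.02
[[324.  247.7]
 [323.2 225.3]]
0.55 [297.9, 415.3] 17178
[([320, 219, 14, 35, 410], [325.9, 236.4]), ([478, 250, 162, 50, 6018], [576.3, 272.7]), ([361, 267, 148, 33, 2939], [432.7, 280.0]), ([267, 272, 12, 28, 213], [274.0, 288.7])]
[-1.33464986e-04  7.54395193e-01  6.56420318e-01 -4.91954860e-04]
```

The handle is at (326,236), within 3 px of where I left it. Descend and grip.

play_rows(
  series=[
    [[0.07,0.14,0.6],[0,0,0],0.5],
    [[0,0,0.6],[0,0,0],0.5],
    [[0,0,0.6],[0,0,0],0.5],
    [[0,0,0.6],[0,0,0],0.5],
    [[0,0,0.6],[0,0,0],0.5],
    [[0,0,0.6],[0,0,0],0.5],
    [[0,0,0.6],[0,0,0],0.5],
    [[0,0,0],[0,0,0],0.5],
    [[0,0,0],[0,0,0],0.0],
    [[0,0,0],[0,0,0],0.0],
    [[0,0,0],[0,0,0],0.0],
    [[0,0,0],[0,0,0],0.0],
    [[0,0,0],[0,0,0],0.0],
    [[0,0,0],[0,0,0],0.0],
  ],
)

```text
clock: 28.3
position: [0.4967, 0.3243, 0.1206]
tcp_rot: [0.001, 0.755, 0.656, 0.001]
contact_force: [0.8, -0.7, 0.4]
finger_gap: 0.124
grasp_force: 30.0
```

```bash
python3 - <<'E'
from fit import *
go([.4948,.324,.117],-8); dstat()
E
```

```text
pos [0.4967 0.3243 0.1206] yaw -8.0 tilt 0.11 gap 0.124 F [ 0.8 -0.7  0.4] t 28.3
shift units [-0.02 -0.07  0.15] turnz 0.0
r 0.1914 nominal 0.1948
door angle est 1.612 along-yaw -8.4
```

play_rows(
  series=[
    [[-0.26,-0.08,0],[0,0,-0.5],0.0],
    [[-0.52,-0.15,0],[0,0,-1],0.0],
    [[-0.52,-0.15,0],[0,0,-1],0.0],
    [[-0.52,-0.15,0],[0,0,-1],0.0],
    [[-0.52,-0.15,0],[0,0,-1],0.0],
    [[-0.52,-0.15,0],[0,0,-1],0.0],
    [[-0.52,-0.15,0],[0,0,-1],0.0],
    [[-0.52,-0.15,0],[0,0,-1],0.0],
    [[-0.52,-0.15,0],[0,0,-1],0.0],
    [[-0.52,-0.15,0],[0,0,-1],0.0],
    [[-0.52,-0.15,0],[0,0,-1],0.0],
  ],
)

```text
clock: 29.4
position: [0.4833, 0.1857, 0.1206]
tcp_rot: [-0.0, 0.468, 0.884, 0.0]
contact_force: [-0.6, -0.0, 2.6]
finger_gap: 0.12
grasp_force: 30.0
```

```bash
python3 - <<'E'
from fit import *
go([.4948,.324,.117],-8); dstat()
E
```

```text
pos [0.4833 0.1857 0.1206] yaw 34.17 tilt 0.04 gap 0.12 F [-0.6 -0.   2.6] t 29.4
shift units [4.32 3.49 0.15] turnz 10.54
r 0.1917 nominal 0.1948
door angle est 0.867 along-yaw 34.2
```

play_rows(
  series=[
    [[-0.52,-0.15,0],[0,0,-1],0.0],
    [[-0.52,-0.15,0],[0,0,-1],0.0],
    [[-0.52,-0.15,0],[0,0,-1],0.0],
    [[-0.52,-0.15,0],[0,0,-1],0.0],
    [[-0.52,-0.15,0],[0,0,-1],0.0],
    [[-0.52,-0.15,0],[0,0,-1],0.0],
    [[-0.52,-0.15,0],[0,0,-1],0.0],
    [[-0.52,-0.15,0],[0,0,-1],0.0],
    [[-0.52,-0.15,0],[0,0,-1],0.0],
    [[-0.26,-0.08,0],[0,0,-0.5],0.0],
    [[-0.2,-0.06,0],[0,0,-0.4],0.0],
    [[0,0,0],[0,0,0],0.0],
  ],
)

```text
clock: 30.6
position: [0.5602, 0.0774, 0.1206]
tcp_rot: [-0.0, 0.143, 0.99, -0.001]
contact_force: [-2.0, -5.1, 5.0]
finger_gap: 0.12
grasp_force: 30.0
```

```bash
python3 - <<'E'
from fit import *
go([.4948,.324,.117],-8); dstat()
E
```

```text
pos [0.5602 0.0774 0.1206] yaw 73.59 tilt 0.17 gap 0.12 F [-2.  -5.1  5. ] t 30.6
shift units [5.3  8.72 0.12] turnz 20.4
r 0.1936 nominal 0.1948
door angle est 0.164 along-yaw 74.5
```

play_rows(
  series=[
    [[-0.2,-0.06,0],[0,0,-0.4],0.0],
    [[-0.2,-0.06,0],[0,0,-0.4],0.0],
    [[-0.2,-0.06,0],[0,0,-0.4],0.0],
    [[-0.2,-0.06,0],[0,0,-0.4],0.0],
    [[-0.13,-0.04,0],[0,0,-0.25],0.0],
    [[-0.13,-0.04,0],[0,0,-0.25],0.0],
    [[-0.1,-0.03,0],[0,0,-0.1],0.0],
    [[0,0,0],[0,0,0],0.0],
    [[0,0,0],[0,0,0],0.0],
  ],
)

```text
clock: 31.5
position: [0.5862, 0.0622, 0.1206]
tcp_rot: [-0.0, 0.066, 0.998, -0.002]
contact_force: [-3.0, -6.2, 3.5]
finger_gap: 0.122
grasp_force: 30.0
```

```bash
python3 - <<'E'
from fit import *
go([.4948,.324,.117],-8); dstat()
E
```

```text
pos [0.5862 0.0622 0.1206] yaw 82.38 tilt 0.23 gap 0.122 F [-3.  -6.2  3.5] t 31.5
shift units [5.01 9.89 0.11] turnz -22.41
r 0.1941 nominal 0.1948
door angle est 0.008 along-yaw 83.4
```

Nearly shut. I'll push in small steps until contact force shows.

play_rows(
  series=[
    [[-0.06,0,0],[0,0,-0.05],0.0],
    [[-0.06,0,0],[0,0,-0.05],0.0],
    [[0,0,0],[0,0,0],0.0],
  ],
)

```text
clock: 31.8
position: [0.5886, 0.061, 0.1206]
tcp_rot: [-0.001, 0.063, 0.998, -0.003]
contact_force: [-3.7, -7.0, 3.7]
finger_gap: 0.124
grasp_force: 30.0
```

play_rows(
  series=[
    [[-0.06,0,0],[0,0,-0.05],0.0],
    [[-0.06,0,0],[0,0,-0.05],0.0],
    [[0,0,0],[0,0,0],0.0],
  ],
)

```text
clock: 32.1
position: [0.5901, 0.0604, 0.1206]
tcp_rot: [-0.003, 0.059, 0.998, -0.003]
contact_force: [-8.4, -9.8, 7.9]
finger_gap: 0.125
grasp_force: 30.0
```

```bash
python3 - <<'E'
from fit import *
go([.4948,.324,.117],-8); dstat()
E
```

```text
pos [0.5901 0.0604 0.1206] yaw 83.19 tilt 0.49 gap 0.125 F [-8.4 -9.8  7.9] t 32.1
shift units [ 5.03 10.02  0.1 ] turnz -22.2
r 0.1942 nominal 0.1948
door angle est -0.014 along-yaw 84.7
```

play_rows(
  series=[
    [[-0.06,0,0],[0,0,0],0.0],
    [[-0.06,0,0],[0,0,0],0.0],
    [[0,0,0],[0,0,0],0.0],
  ],
)

```text
clock: 32.4
position: [0.5901, 0.0603, 0.1205]
tcp_rot: [-0.006, 0.059, 0.998, -0.003]
contact_force: [-15.6, -8.7, 13.1]
finger_gap: 0.125
grasp_force: 30.0
```

The position no longer changes while the force rises, so the door is against its stop. Ease off, release and lift.

play_rows(
  series=[
    [[0.06,0,0],[0,0,0],0.0],
    [[0,0,0],[0,0,0],0.4],
    [[0,0,0],[0,0,0],0.4],
    [[0,0,0],[0,0,0],0.4],
    [[0,0,0],[0,0,0],0.4],
    [[0,0,-0.3],[0,0,0],0.4],
    [[0,0,-0.8],[0,0,0],0.4],
    [[0,0,-0.8],[0,0,0],0.4],
    [[0,0,-0.8],[0,0,0],0.4],
    [[0,0,-0.8],[0,0,0],0.4],
    [[0.9,0,-0.4],[0,0,0],0.4],
    [[0.9,0,0],[0,0,0],0.4],
    [[0.9,0,0],[0,0,0],0.4],
    [[0.9,0,0],[0,0,0],0.4],
    [[0,0,0],[0,0,0],0.4],
  ],
)

```text
clock: 33.9
position: [0.5027, 0.075, 0.218]
tcp_rot: [-0.0, 0.059, 0.998, 0.0]
contact_force: [0.7, 0.1, 0.3]
finger_gap: 0.394
grasp_force: 0.0
```

```bash
python3 - <<'E'
from fit import *
z=np.load('fit0.npz');p=z['p'];hy=float(z['hy'])
f=grab_frame('wrist'); g=grab_frame('top'); go([.5,0,.2])
D=[(-.061,.185,.157),(-.061,.185,.085)]
for a in(0,.04): print(a,proj(f,T(p,door(a,hy,D))).round(1).tolist(),proj(g,T(p,door(a,hy,D))).round(1).tolist())
for n,fr in(('w',f),('t',g)):
  q=proj(fr,T(p,door(0,hy,D))).mean(0).astype(int); x0,y0=q-[16,22]
  m=cv2.cvtColor(fr['img'],cv2.COLOR_RGB2GRAY)[y0:y0+44,x0:x0+32]<45; ys,xs=np.nonzero(m)
  if len(xs): print(n,len(xs),xs.mean()+x0,ys.mean()+y0,ys.min()+y0,ys.max()+y0)
a=cv2.resize(g['img'][100:260,210:370,::-1],(600,600),interpolation=cv2.INTER_CUBIC)
cv2.imwrite('pics/end.png',np.hstack([cv2.resize(f['img'][:,:,::-1],(400,300)),cv2.resize(a,(300,300))]))
E
```

```text
pos [0.5052 0.0745 0.2182] yaw 83.23 tilt 0.11 gap 0.397 F [ 0.6  0.2 -0. ] t 34.0
shift units [-0.14 -2.98  0.73] turnz None
0 [[314.2, 351.8], [315.3, 309.6]] [[300.7, 245.1], [302.1, 249.2]]
0.04 [[317.3, 343.9], [317.8, 303.1]] [[299.1, 248.2], [300.6, 252.1]]
w 727 314.5075653370014 331.8486932599725 308 351
t 43 302.2325581395349 243.09302325581396 226 268
```

View pics/end.png

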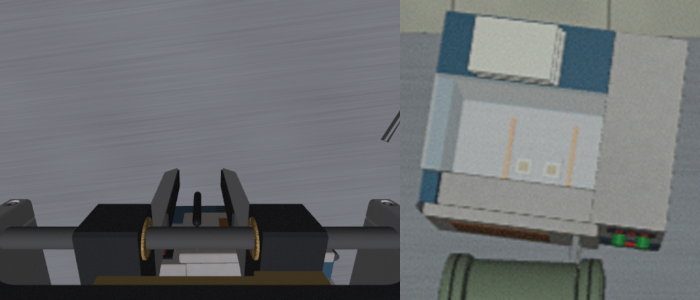

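The door is flush with the front face: the handle spans rows 308–351, as predicted for 0 rad. The carrier's chips show between the rails, and nothing else has moved, so I'm handing in.

```bash
python3 -c "
from bench import order
print(order.finish_job())"
```

```text
the job is handed in; nothing more can be done
None
```

The job is handed in, with no verdict returned: the door went to about 1.6 rad, the carrier was set between the rails (grip towards the door) and let go, and the door was eased shut against its stop; I never touched the pen cup, tin or tweezers.

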